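Slide the bottle carrier into its corner stop

TASK

Park the tall two-bottle carrier in the L-shaped corner stop: push it with the fingers across the bench until its back (the side away from the drip tray) lies flat against the long rail and its end lies against the short rail. It is top-heavy and stands on grippy rubber feet, so push low, near its base, so that it slides upright instead of tipping; do not lift it, and leave the other things on the bench where they are.

Things in the scene. Friction and masses are not known exactly. Their poses are not given: they have to be found in the camera images.
- carrier: grey carrier: box 84 mm (x) by 164 mm (y), walls 90 high, two bottles fixed in it (caps 165), bail handle 200; on its -x side a 32 mm high drip tray sticks out 50 mm. About 0.9 kg, slides at 5 to 9 N; pushed along its x higher than 50 mm it may tip. Origin: under the box's middle, on the bench. At the start +x looks to the long rail, -y to the short one, up to 0.2 rad off square
- corner_stop: L-shaped stop fixed to the bench, aluminium rails 30 mm high, 12 mm thick. Origin: on the bench, where the inner faces meet. Long rail: 270 mm along its +y, inner face x = 0 looks to -x; short rail: 110 mm along its -x, inner face y = 0 looks to +y. The foot flange is outside. Parked, the carrier has its origin at x = -0.042, y = +0.082 in this frame and the same yaw
- vial_near: small glass vial with black cap, 21 mm across, 51 mm high, right of the carrier, in front of the short rail; bystander. Origin: centre of its underside
- flask: clear conical flask, 64 mm across, 112 mm high, front right; bystander. Origin: centre of its underside. Behind it, right of the stop, stands a fixed grey tank, 370 mm across and 1 m tall, axis at x = 0.70, y = -0.41: the arm must come round the front of it
- tape: roll of tape lying flat, 60 mm across, 19 mm high, front right; bystander. Origin: centre of its underside
- timer: flat white timer, 68x77x16 mm, front right; bystander. Origin: centre of its underside
- boss: small metal clamp head, 67x61x26 mm, front left; bystander. Origin: centre of its underside

How it is judged:
By the outcome, as a careful person would: the job done as asked, in the order asked, and still so for the second after the job is handed in, with the robot touching nothing.
It also fails if it takes over 67 s, if anything falls off the work surface, if the arm or the gripper's body presses on something with over 40 N, if the wrist force passes 120 N, or if a joint passes its speed limit or range.

ROBOT

A 7-joint arm with a two-finger parallel gripper is mounted at the origin on a cart in front of the work surface, level with it; the furniture and walls round the work are solid. World frame = base frame: x ahead of the robot, y to its left, z up, the work surface at z = 0. Lengths are in m, angles in rad, forces in N, time in s.
With the tool pointing down it reaches from about 0.425 to 1.025 m from the base axis. Payload 3.6 kg.
Tool frame: the origin (TCP) lies at the centre of the arm's flange, where the gripper is bolted on; the fingertips stand 173 mm ahead of it and the grasp point (between the pads) lies 155 mm ahead of it; z points along the fingers, y is the line along which they close (so a half turn about z gives the same grasp; the last joint's range is limited). The gripper opens to 85 mm and grips with 20 to 120 N. Pads are 22 mm wide; open, the fingers measure 114 mm over their backs; the gripper's body (76 mm by 85 mm) begins 54 mm behind the grasp point. The pads swing forward as they close: fully open they stand 13 mm farther back than shut.
Start: joints at [-1.317, 0.591, 0.048, 1.609, -0.033, 0.943, -0.034], TCP at [0.246, 0.682, 0.405] pointing down, gripper open.
Joint ranges: [-2.69, 2.69], [-0.47, 2.24], [-1.27, 1.36], [0.19, 2.51], [-1.53, 4.68], [0.08, 2.07], [-3.09, 3.09]. Speed limits (rad/s): [2.57, 2.57, 3.14, 3.14, 3.14, 3.14, 3.14].

INTERFACE

Orientations are given as a rotation vector (axis times angle).
In Python, from cell import * gives the robot as it stands.
- The arm moves only by the shell command python3 -m creep 'ROWS' [OPENING] [FORCE]. ROWS is a JSON object of lists of equal length, an entry for each row: "linear": the shift along the tool's x, y, z each as a share of 0.1 m, from -1 to 1, a list of three; "yaw": the turn about the tool's z as a share of 2 rad, from -1 to 1. In form: {"linear": [[dx, dy, dz], ...], "yaw": [yaw, ...]}. A call has 1 to 8 rows; each row shifts and turns the commanded pose from where the row before left it, along the tool's axes as they then stand; what a row does not reach is not made up. A row lasts 1/12 s, in which the tool goes at most 41.7 mm and 7.16 degrees, less where a joint would pass 70% of its speed; a pose out of reach is approached as far as the arm can. A call with a number of a shift or a turn outside -1 to 1 is refused whole. A call with a gripper value outside its range is refused whole. OPENING is the opening, from 0 (shut) to 1 (fully open), set as the call begins (- or left out, the last holds). The fingers move at their own pace and stop on an object; FORCE is the grip in N (left out, the last holds). Time passes only in rows, so rows that do not move let the fingers close. It gives the time, the measured TCP pose, the force, the opening and the grip force at its end, in the units of the state.
- read_state(): the state, without advancing time (a new reading comes with each control period).
- read_camera(name): name is "scene" or "top"; returns the picture (400x640x3 uint8, red, green, blue); there is no depth.
- camera_info(name): a dict with "fx", "fy", "cx", "cy" (pixels), "rvec" (rotation vector, rad) and "tvec" (3), from world to camera coordinates, as OpenCV has them. Camera axes: x right, y down, z forward; pixel columns grow to the right and rows downward; lengths in m; the calibration is good to about 2 mm. A picture is of the moment at which its call begins. camera_info takes no time and is no camera call.
- sign_off(): hands the job in; it is judged then, once.
Trained networks look in the newest picture that a camera, given by its name, has taken for a name from the list of things; names that differ only in an ending like _2 or _b are one class to them, and where a whole thing is asked for, a point or a joint stands for the part that bears it (a point fixed in the world has none). Each returns a list of dicts, best first, with "p" (0 to 1); they miss things now and then, are a little off and sometimes report something else, mostly with a low value. They report only what shows in the picture. A call takes as long as a camera call.
- masks_of(camera, thing): "mask" (400x640 bool, what is visible of it) and "bbox" ([centre column, centre row, width, height] in pixels, round what is visible of it).
The state is a dict: "time_s": time; "q": joint angles; "qvel": joint speeds; "effort": joint torques, N m; "position": TCP position; "tcp_rot": TCP orientation; "ft_force": force on the tool from outside, world axes, zero at the start; "wrist_torque": the same for the moment, N m; "finger_gap": finger opening in m; "finger_force": force on a finger pad.
Only numpy, scipy, OpenCV 4.12 (cv2) and the standard library are available. Lean on these libraries where they do the work, as an engineer would, in place of code of your own. Each camera call takes 0.05 s, during which the arm holds its last target. There are 200 camera calls.

## Working session

There is one attempt and no reset: what is moved stays moved. The work goes in short steps, Python scripts to look and compute and a shell command to move; the robot and the scene stay as the last step left them, time stands still between calls to the robot, and variables do not carry over. Pictures are saved under pics/ and viewed, at most 13 in all, crops included, and the job is handed in when it is done.

```bash
mkdir -p pics; ls; python3 - <<'E'
from cell import *
import cv2, numpy as np
for n in ("scene","top"):
    cv2.imwrite(f"pics/{n}0.png", read_camera(n)[:,:,::-1]); i=camera_info(n); print(n,i)
    R=cv2.Rodrigues(np.array(i['rvec']))[0]; print('cam pos',-R.T@np.array(i['tvec']))
    for t in ["carrier","corner_stop","vial_near","flask","tape","timer","boss"]:
        print(t,[(round(float(d['p']),2),np.round(d['bbox']).tolist()) for d in masks_of(n,t)[:2]])
s=read_state();print(s)
E
```

```text
pics
scene {'fx': 517.0669946967997, 'fy': 517.0669946967997, 'cx': 320.06593627694065, 'cy': 203.00899992257914, 'rvec': array([ 1.01135585, -2.14247105,  1.32019659]), 'tvec': array([0.26085298, 0.26298035, 1.04603166])}
cam pos [-0.44399192  0.73088507  0.70715158]
carrier [(0.57, [269.0, 200.0, 79.0, 99.0])]
corner_stop [(0.65, [259.0, 202.0, 115.0, 34.0])]
vial_near []
flask []
tape [(0.72, [396.0, 217.0, 21.0, 17.0])]
timer [(0.71, [394.0, 205.0, 30.0, 9.0])]
boss [(0.67, [235.0, 287.0, 34.0, 22.0])]
top {'fx': 420.89008083259216, 'fy': 420.89008083259216, 'cx': 318.69379090429334, 'cy': 198.7655347094771, 'rvec': array([ 2.13671979, -2.1226652 ,  0.15563697]), 'tvec': array([-0.09929023,  0.54833263,  1.27456722])}
cam pos [ 0.33661736 -0.11739268  1.34460275]
carrier [(0.73, [269.0, 189.0, 61.0, 48.0])]
corner_stop []
vial_near [(0.47, [353.0, 218.0, 7.0, 9.0])]
flask [(0.93, [436.0, 238.0, 22.0, 18.0])]
tape [(0.69, [369.0, 251.0, 19.0, 17.0])]
timer [(0.58, [389.0, 233.0, 22.0, 18.0]), (0.43, [268.0, 191.0, 60.0, 50.0])]
boss [(0.7, [202.0, 250.0, 21.0, 21.0])]
{'time_s': 0.8, 'q': array([-1.31750727,  0.59115458,  0.0484113 ,  1.60850497, -0.03328977,
        0.94268936, -0.03367461]), 'qvel': array([ 5.62045506e-04,  1.78153260e-03, -8.71728167e-05,  5.41769987e-04,
       -2.51865122e-04, -1.80049451e-03, -4.80834496e-04]), 'effort': array([ 8.16425745e-04, -5.48573864e+01,  1.54632412e+00, -1.98529369e+01,
        9.42464510e-03,  1.45087110e-03,  1.45542586e-06]), 'position': array([0.24641215, 0.68183789, 0.40473367]), 'tcp_rot': array([5.41916789e-01, 3.09445480e+00, 7.00235261e-05]), 'ft_force': array([-0.16840534,  0.58554809, -0.26256324]), 'wrist_torque': array([-0.00634554, -0.0082845 ,  0.05488412]), 'finger_force': 0.0, 'finger_gap': 0.08516597175813898}
```

```bash
python3 - <<'E'
import cv2
a=cv2.imread("pics/top0.png")[130:280,180:380]; cv2.imwrite("pics/topc.png",cv2.resize(a,None,fx=4,fy=4,interpolation=cv2.INTER_CUBIC))
a=cv2.imread("pics/scene0.png")[130:310,190:430]; cv2.imwrite("pics/scenec.png",cv2.resize(a,None,fx=3.3,fy=3.3,interpolation=cv2.INTER_CUBIC))
E
```

```text
(no output)
```

View pics/topc.png

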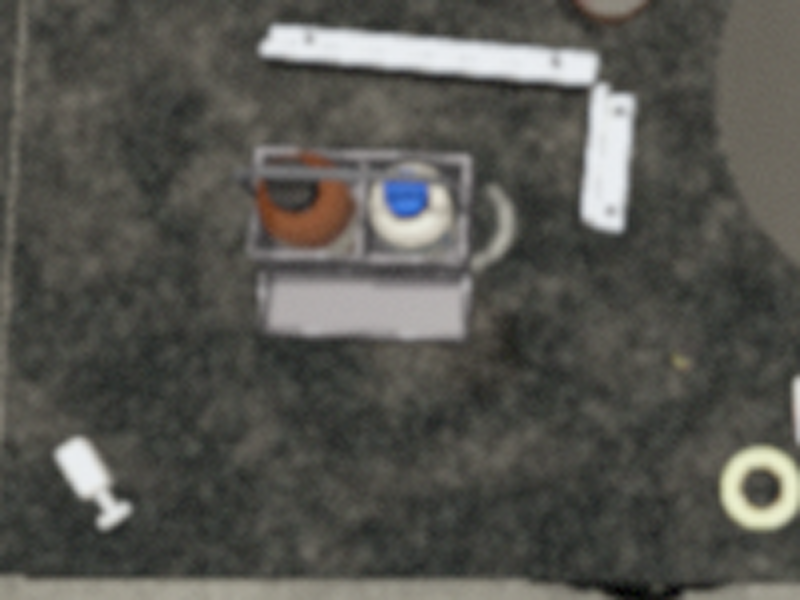

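View pics/scenec.png

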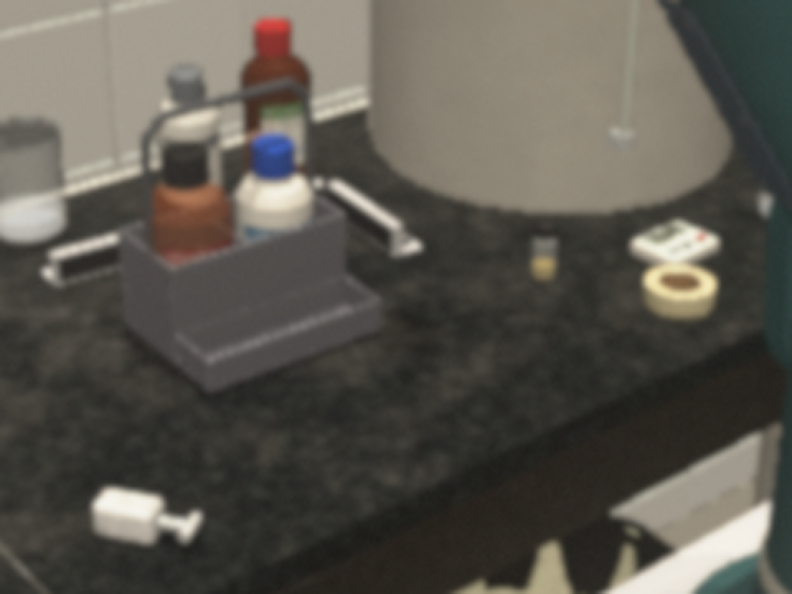

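```bash
cat > h.py <<'E'
from cell import *
import cv2, numpy as np
from scipy.optimize import least_squares
I={n:camera_info(n) for n in ("scene","top")}
def K(i): return np.array([[i['fx'],0,i['cx']],[0,i['fy'],i['cy']],[0,0,1.]])
def proj(n,P):
    i=I[n]; return cv2.projectPoints(np.array(P,float).reshape(-1,3),np.array(i['rvec']),np.array(i['tvec']),K(i),None)[0][:,0]
def back(n,uv,z):
    i=I[n];R=cv2.Rodrigues(np.array(i['rvec']))[0];c=-R.T@np.array(i['tvec'])
    d=R.T@np.linalg.inv(K(i))@np.array([*uv,1.]);return c+d*(z-c[2])/d[2]
def world(p,M):
    M=np.atleast_2d(np.array(M,float));c,s=np.cos(p[2]),np.sin(p[2])
    return np.c_[p[0]+c*M[:,0]-s*M[:,1],p[1]+s*M[:,0]+c*M[:,1],M[:,2]]
def fit(obs,p0):  # obs: list (cam, uv, model point)
    f=lambda p:np.concatenate([(proj(n,world(p,m))[0]-uv) for n,uv,m in obs])
    r=least_squares(f,p0,loss='soft_l1',x_scale=[.01,.01,.1]);return r.x,r.fun.reshape(-1,2)
T=lambda x,y:np.array([180+(x+.5)/4-.5,130+(y+.5)/4-.5])
S=lambda x,y:np.array([190+(x+.5)/3.3-.5,130+(y+.5)/3.3-.5])
def draw(n,img,p,segs,col):
    for a,b in segs:
        q=proj(n,world(p,[a,b]));q=np.round(q*16).astype(int)
        cv2.line(img,tuple(map(int,q[0])),tuple(map(int,q[1])),col,1,cv2.LINE_AA,4)
def rect(x0,x1,y0,y1,z): 
    c=[(x0,y0,z),(x1,y0,z),(x1,y1,z),(x0,y1,z)];return [(c[k],c[(k+1)%4]) for k in range(4)]
CAR=rect(-.042,.042,-.082,.082,.09)+rect(-.092,-.042,-.082,.082,.032)+rect(-.092,.042,-.082,.082,0)
STOP=[((0,0,.03),(0,.27,.03)),((0,0,.03),(-.11,0,.03)),((.012,0,.03),(.012,.27,.03)),((0,-.012,.03),(-.11,-.012,.03)),((0,0,0),(0,.27,0)),((0,0,0),(-.11,0,0))]
E
cat > m.py <<'E'
from h import *
car=[("top",T(258,148),(.042,.082,.09)),("top",T(470,155),(.042,-.082,.09)),("top",T(250,258),(-.042,.082,.09)),("top",T(468,265),(-.042,-.082,.09)),
("top",T(265,335),(-.092,.082,.032)),("top",T(467,338),(-.092,-.082,.032)),
("scene",S(122,238),(.042,.082,.09)),("scene",S(345,207),(-.042,-.082,.09)),("scene",S(212,390),(-.092,.082,0)),("scene",S(205,362),(-.092,.082,.032)),("scene",S(380,295),(-.092,-.082,.032))]
pc,r=fit(car,[.7,.05,0]);print("carrier",pc.round(4));print(r.round(1).tolist())
st=[("top",T(262,53),(0,.27,.03)),("top",T(598,86),(0,0,.03)),("top",T(583,222),(-.11,0,.03))]
ps,r=fit(st,[.8,-.05,0]);print("stop",ps.round(4));print(r.round(1).tolist())
i=cv2.imread("pics/top0.png");draw("top",i,pc,CAR,(0,255,0));draw("top",i,ps,STOP,(0,0,255))
a=cv2.resize(i[130:210,230:345],None,fx=5,fy=5,interpolation=cv2.INTER_CUBIC)
i=cv2.imread("pics/scene0.png");draw("scene",i,pc,CAR,(0,255,0));draw("scene",i,ps,STOP,(0,0,255))
b=cv2.resize(i[170:250,200:325],None,fx=4,fy=4,interpolation=cv2.INTER_CUBIC)
w=min(a.shape[1],b.shape[1]);cv2.imwrite("pics/ov.png",cv2.resize(np.vstack([a[:,:w],b[:,:w]]),None,fx=.82,fy=.82))
c,s=np.cos(ps[2]),np.sin(ps[2]);print("target",world(ps,[(-.042,.082,0)]).round(4))
d=pc[:2]-ps[:2];print("carrier in stop",c*d[0]+s*d[1],-s*d[0]+c*d[1],pc[2]-ps[2])
for n,uv,z in [("vial",(353,218),.025),("flask",(436,238),.05),("tape",(369,251),.01),("timer",(389,233),.01),("boss",(202,250),.01)]: print(n,back("top",uv,z).round(3))
print("arc",[back("top",T(*q),0).round(3).tolist() for q in [(490,187),(512,230),(475,268)]])
E
python3 m.py
```

```text
carrier [ 0.5952  0.0519 -0.0201]
[[0.0, 0.4], [0.4, -0.1], [0.4, -0.1], [-0.1, -0.5], [-0.6, -0.6], [0.8, 0.0], [-1.9, -2.3], [-0.2, 1.8], [-0.2, 2.5], [1.4, 0.1], [0.4, 1.2]]
stop [ 0.7062 -0.1265 -0.0994]
[[0.8, 0.2], [-0.4, 0.2], [-0.2, -0.4]]
target [[ 0.6725 -0.0408  0.    ]]
carrier in stop -0.12813194352139584 0.16652754647701085 0.07931943133736272
vial [ 0.491 -0.204  0.025]
flask [ 0.428 -0.455  0.05 ]
tape [ 0.389 -0.255  0.01 ]
timer [ 0.446 -0.318  0.01 ]
boss [0.388 0.273 0.01 ]
arc [[0.63, -0.04, 0.0], [0.594, -0.059, 0.0], [0.563, -0.029, 0.0]]
```

View pics/ov.png

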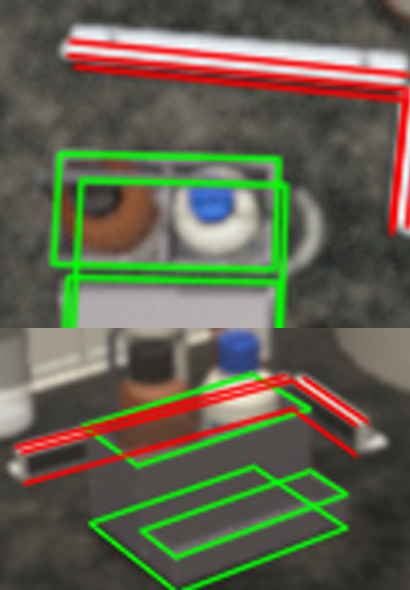

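```bash
cat > st.py <<'E'
from h import *
ps=np.array([.7062,-.1265,-.0994]);s=read_state();p=s['position'];c,sn=np.cos(ps[2]),np.sin(ps[2]);d=p[:2]-ps[:2]
R=cv2.Rodrigues(np.array(s['tcp_rot']))[0]
print("t",round(s['time_s'],2),"stopframe xyz",np.round([c*d[0]+sn*d[1],-sn*d[0]+c*d[1],p[2]],4),"yawerr",round(np.arctan2(-R[0,1],R[1,1])-ps[2],4),"tilt",R[2].round(3),"F",np.round(s['ft_force'],1),"q",s['q'].round(2))
E
python3 -m creep '{"linear":[[0,0,0],[0,0,0],[0,0,0],[-0.115,-0.25,0],[-0.115,-0.25,0],[-0.115,-0.25,0],[-0.115,-0.25,0],[-0.115,-0.25,0]],"yaw":[-0.042,-0.042,-0.041,0,0,0,0,0]}' 1
python3 st.py
```

```text
time_s: 1.47
position: [0.2919, 0.5506, 0.4048]
tcp_rot: [0.152, 3.138, 0.0]
ft_force: [-0.3, -0.5, 0.2]
finger_gap: 0.0854
finger_force: 0.0
t 1.47 stopframe xyz [-0.4794  0.6327  0.4048] yawerr 0.0027 tilt [-0.  0. -1.] F [-0.3 -0.5  0.2] q [-1.14  0.46 -0.02  1.85  0.01  0.83  0.31]
```

```bash
python3 -m creep '{"linear":[[-0.115,-0.25,0],[-0.115,-0.25,0],[-0.115,-0.25,0],[-0.115,-0.25,0],[-0.115,-0.25,0],[-0.115,-0.25,0],[-0.115,-0.25,0],[-0.115,-0.25,0]],"yaw":[0,0,0,0,0,0,0,0]}' >/dev/null
python3 -m creep '{"linear":[[-0.115,-0.25,0],[-0.115,-0.25,0],[-0.115,-0.25,0],[-0.115,-0.25,0],[-0.115,-0.25,0],[-0.115,-0.25,0],[-0.115,-0.25,0],[-0.115,-0.25,0]],"yaw":[0,0,0,0,0,0,0,0]}' >/dev/null
python3 -m creep '{"linear":[[-0.1,-0.1,0],[0,0,0]],"yaw":[0,0]}' >/dev/null
python3 st.py
```

```text
t 2.97 stopframe xyz [-0.2829  0.2214  0.4052] yawerr -0.0039 tilt [-0.002 -0.001 -1.   ] F [-0.2  0.3  0.1] q [-0.44  0.26  0.09  2.18 -0.03  0.69  1.14]
```

```bash
python3 -m creep '{"linear":[[-0.1,-0.2,0.1],[-0.05,-0.2,0.2],[-0.05,-0.15,0.3],[0,0,0.3],[0,0,0.3],[0,0,0.3],[0,0,0.3],[0,0,0]],"yaw":[0,0,0,0,0,0,0,0]}' >/dev/null
python3 st.py
```

```text
t 3.63 stopframe xyz [-0.2661  0.1704  0.2206] yawerr 0.0043 tilt [ 0.008 -0.002 -1.   ] F [ 0.6 -0.5  0.3] q [-0.28  0.61  0.04  2.3  -0.1   0.24  1.33]
```

```bash
python3 -m creep '{"linear":[[0,0,0.15],[0,0,0.15],[0,0,0.1],[0,0,0.05],[0,0,0]],"yaw":[0,0,0,0,0]}' >/dev/null
python3 st.py; python3 - <<'E'
from h import *
a=read_camera("top")[120:240,220:370,::-1];b=read_camera("scene")[140:260,180:360,::-1]
b=cv2.resize(b,None,fx=3.3,fy=3.3,interpolation=cv2.INTER_CUBIC)[:,:594];a=cv2.resize(a,None,fx=3.3,fy=3.3,interpolation=cv2.INTER_CUBIC)
w=min(a.shape[1],b.shape[1]);cv2.imwrite("pics/c1.png",cv2.resize(np.hstack([a,b]),(800,290)))
E
```

```text
t 4.05 stopframe xyz [-0.2646  0.17    0.1798] yawerr 0.0033 tilt [ 0.  0. -1.] F [-0.4  0.5  0.8] q [-0.26  0.69  0.02  2.31 -0.1   0.14  1.33]
```

View pics/c1.png

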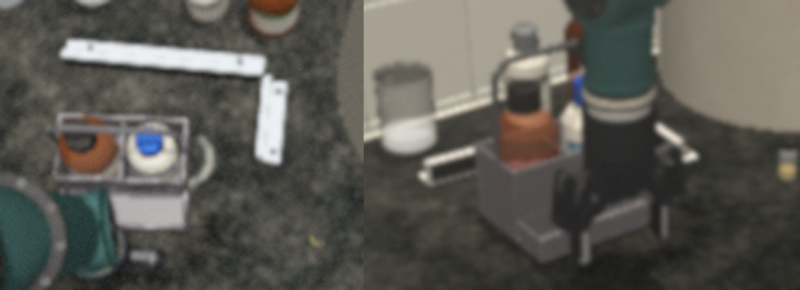

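```bash
python3 -m creep '{"linear":[[-0.05,0,0.03],[-0.06,0,0.03],[-0.06,0,0],[-0.06,0,0],[-0.06,0,0],[-0.06,0,0],[-0.06,0,0],[-0.06,0,0]],"yaw":[0,0,0,0,0,0,0,0]}' >/dev/null
python3 st.py
```

```text
t 4.82 stopframe xyz [-0.2237  0.1703  0.1732] yawerr 0.0097 tilt [ 0.018 -0.002 -1.   ] F [-12.7   4.7   9.8] q [-0.24  0.72  0.02  2.22 -0.09  0.22  1.35]
```

```bash
python3 -m creep '{"linear":[[-0.06,0,0],[-0.06,0,0],[-0.06,0,0],[-0.06,0,0],[-0.05,0,0],[-0.05,0,0]],"yaw":[0,0,0,0,0,0]}' >/dev/null
python3 st.py
```

```text
t 5.32 stopframe xyz [-0.1905  0.1692  0.173 ] yawerr 0.0038 tilt [ 0.021 -0.003 -1.   ] F [-14.6   2.   12.7] q [-0.22  0.74  0.03  2.15 -0.08  0.28  1.36]
```

```bash
python3 -m creep '{"linear":[[0,0,0],[0,0,0]],"yaw":[0,0]}' >/dev/null
python3 st.py; python3 - <<'E'
from h import *
b=read_camera("scene")[130:260,190:370,::-1]
cv2.imwrite("pics/c2.png",cv2.resize(b,None,fx=4,fy=4,interpolation=cv2.INTER_CUBIC))
E
```

```text
t 5.48 stopframe xyz [-0.1879  0.1691  0.173 ] yawerr 0.0029 tilt [ 0.013 -0.002 -1.   ] F [-7.6  1.   4. ] q [-0.22  0.74  0.03  2.14 -0.08  0.27  1.36]
```

View pics/c2.png

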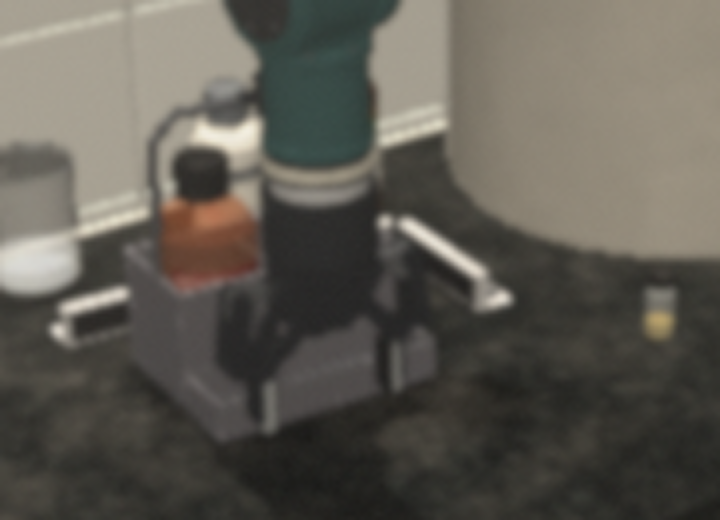

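```bash
python3 -m creep '{"linear":[[-0.06,0,0],[-0.06,0,0],[-0.06,0,0],[-0.06,0,0],[-0.06,0,0],[-0.05,0,0],[0,0,0],[0,0,0]],"yaw":[0,0,0,0,0,0,0,0]}' >/dev/null
python3 st.py
```

```text
t 6.2 stopframe xyz [-0.1515  0.1691  0.1729] yawerr 0.0019 tilt [ 0.009 -0.002 -1.   ] F [-5.2 -0.3  1.2] q [-0.2   0.76  0.03  2.07 -0.08  0.33  1.37]
```

```bash
python3 -m creep '{"linear":[[0.15,0,0],[0.2,0,-0.1],[0.05,0.15,-0.2],[0,0.3,0],[0,0.3,0],[0,0.3,0],[0,0.3,0],[0,0.2,0]],"yaw":[0,0,0,0,0,0,0,0]}' >/dev/null
python3 -m creep '{"linear":[[0,0.17,0],[-0.2,0,0],[-0.3,0,0],[-0.3,0,0],[-0.3,0,0],[-0.2,0,0],[0,0,0],[0,0,0]],"yaw":[0,0,0,0,0,0,0,0]}' >/dev/null
python3 st.py
```

```text
t 7.53 stopframe xyz [-0.0577  0.3413  0.2037] yawerr 0.0009 tilt [-0.001 -0.    -1.   ] F [ 0.3 -0.8 -0.1] q [-0.43  0.82  0.1   1.73 -0.12  0.6   1.21]
```

```bash
python3 -m creep '{"linear":[[0,0,0.1],[0,0,0.1],[0,0,0.1],[0,0,0],[0,0,0]],"yaw":[0,0,0,0,0]}' >/dev/null
python3 st.py;  python3 - <<'E'
from h import *
a=read_camera("top")[120:240,200:370,::-1];b=read_camera("scene")[130:260,180:360,::-1]
a=cv2.resize(a,(410,290),interpolation=cv2.INTER_CUBIC);b=cv2.resize(b,(390,290),interpolation=cv2.INTER_CUBIC)
cv2.imwrite("pics/c3.png",np.hstack([a,b]))
E
```

```text
t 7.95 stopframe xyz [-0.0604  0.342   0.1721] yawerr 0.0033 tilt [ 0.003 -0.001 -1.   ] F [ 0.1  0.3 -1.3] q [-0.43  0.86  0.09  1.74 -0.13  0.55  1.21]
```

View pics/c3.png

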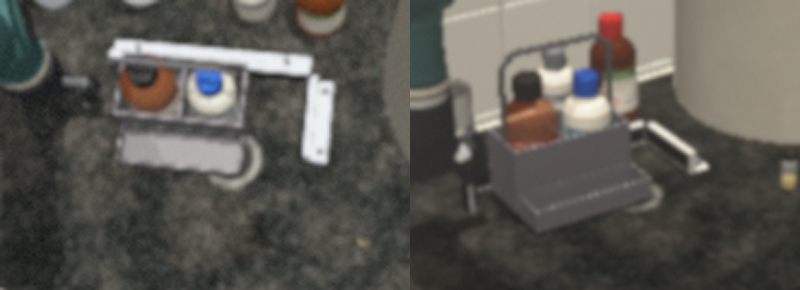

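```bash
python3 -m creep '{"linear":[[0,-0.1,0],[0,-0.1,0],[0,-0.08,0],[0,-0.06,0],[0,-0.06,0],[0,-0.06,0],[0,-0.06,0],[0,-0.06,0]],"yaw":[0,0,0,0,0,0,0,0]}' >/dev/null
python3 st.py
python3 -m creep '{"linear":[[0,-0.06,0],[0,-0.06,0],[0,-0.06,0],[0,0,0],[0,0,0]],"yaw":[0,0,0,0,0]}' >/dev/null
python3 st.py;  python3 - <<'E'
from h import *
a=read_camera("top")[120:240,200:370,::-1];b=read_camera("scene")[130:260,180:360,::-1]
a=cv2.resize(a,(410,290),interpolation=cv2.INTER_CUBIC);b=cv2.resize(b,(390,290),interpolation=cv2.INTER_CUBIC)
cv2.imwrite("pics/c4.png",np.hstack([a,b]))
E
```

```text
t 8.72 stopframe xyz [-0.0587  0.2862  0.1747] yawerr 0.0039 tilt [-0.002  0.005 -1.   ] F [0.3 7.  0.6] q [-0.35  0.84  0.07  1.79 -0.12  0.52  1.27]
t 9.13 stopframe xyz [-0.0585  0.2661  0.1744] yawerr 0.0025 tilt [-0.002  0.001 -1.   ] F [1.1 3.9 1.1] q [-0.32  0.83  0.07  1.8  -0.11  0.51  1.3 ]
```

View pics/c4.png

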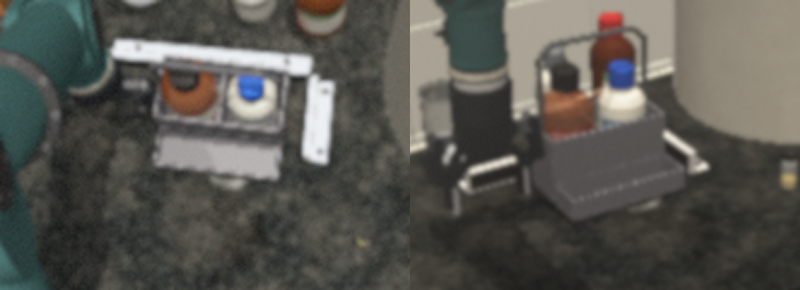

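```bash
python3 -m creep '{"linear":[[0,-0.06,0],[0,-0.06,0],[0,-0.06,0],[0,-0.06,0],[0,-0.06,0],[0,-0.05,0],[0,0,0],[0,0,0]],"yaw":[0,0,0,0,0,0,0,0]}' >/dev/null
python3 st.py
python3 -m creep '{"linear":[[0,-0.03,0],[0,-0.02,0],[0,0,0]],"yaw":[0,0,0]}' >/dev/null
python3 st.py
python3 -m creep '{"linear":[[0,-0.03,0],[0,-0.02,0],[0,0,0]],"yaw":[0,0,0]}' >/dev/null
python3 st.py
```

```text
t 9.9 stopframe xyz [-0.0602  0.2392  0.1744] yawerr 0.0069 tilt [ 0.001  0.011 -1.   ] F [-1.4 16.5  3.3] q [-0.27  0.83  0.05  1.82 -0.11  0.49  1.33]
t 10.15 stopframe xyz [-0.0607  0.2384  0.1747] yawerr 0.0092 tilt [ 0.001  0.016 -1.   ] F [-1.4 23.1  5.4] q [-0.27  0.82  0.05  1.83 -0.11  0.49  1.34]
t 10.4 stopframe xyz [-0.0614  0.2375  0.1751] yawerr 0.0114 tilt [ 0.002  0.021 -1.   ] F [-2.2 29.5  6.3] q [-0.26  0.82  0.04  1.83 -0.11  0.49  1.35]
```

```bash
python3 -m creep '{"linear":[[0,0.1,0],[0,0.15,0],[0,0.25,0],[0,0.2,0],[0,0.1,0],[0,0,0]],"yaw":[0,0,0,0,0,0]}' >/dev/null
python3 st.py;  python3 - <<'E'
from h import *
a=read_camera("top")[125:215,235:345,::-1];b=read_camera("scene")[130:250,200:350,::-1]
cv2.imwrite("pics/c5a.png",a);cv2.imwrite("pics/c5b.png",b)
a=cv2.resize(a,(440,360),interpolation=cv2.INTER_CUBIC);b=cv2.resize(b,(360,288),interpolation=cv2.INTER_CUBIC)
o=np.zeros((360,800,3),np.uint8);o[:,:440]=a;o[:288,440:]=b;cv2.imwrite("pics/c5.png",o)
E
```

```text
t 10.9 stopframe xyz [-0.0596  0.3033  0.1732] yawerr 0.006 tilt [ 0.  0. -1.] F [-0.5 -0.5  0.2] q [-0.38  0.84  0.08  1.77 -0.12  0.53  1.25]
```

View pics/c5.png

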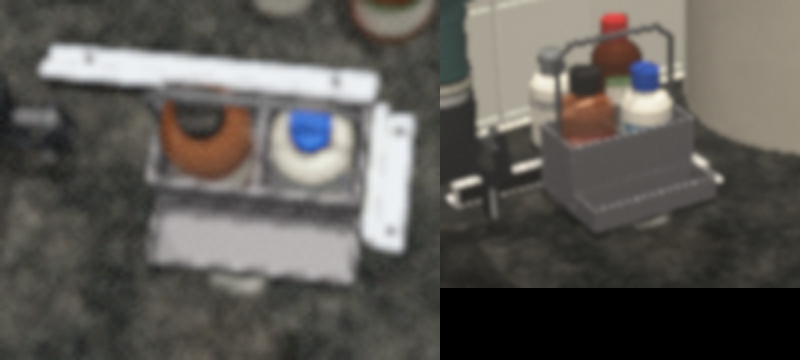

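```bash
python3 -m creep '{"linear":[[0,0.1,-0.15],[0.2,0.1,-0.15],[0.3,0,0],[0.3,0,0],[0.3,0,0],[0.25,0,0],[0,-0.2,0],[0,-0.3,0]],"yaw":[0,0,0,0,0,0,0,0]}' >/dev/null
python3 -m creep '{"linear":[[0,-0.3,0],[0,-0.3,0],[0,-0.3,0],[0,-0.3,0],[0,-0.3,0],[0,-0.2,0],[0,-0.08,0],[0,0,0]],"yaw":[0,0,0,0,0,0,0,0]}' >/dev/null
python3 st.py
```

```text
t 12.33 stopframe xyz [-0.1939  0.088   0.2038] yawerr -0.0049 tilt [ 0.001 -0.003 -1.   ] F [-1.   0.6  1. ] q [-0.07  0.67  0.02  2.18 -0.04  0.29  1.46]
```

```bash
python3 -m creep '{"linear":[[0,0.05,0.1],[0,0,0.1],[0,0,0.1],[-0.1,0,0],[-0.1,0,0],[-0.08,0,0],[-0.06,0,0],[0,0,0]],"yaw":[0,0,0,0,0,0,0,0]}' >/dev/null
python3 st.py
python3 -m creep '{"linear":[[-0.05,0,0],[-0.05,0,0],[0,0,0],[0,0,0]],"yaw":[0,0,0,0]}' >/dev/null
python3 st.py
```

```text
t 13.0 stopframe xyz [-0.1573  0.0979  0.1741] yawerr 0.0024 tilt [-0.003  0.    -1.   ] F [ 0.2 -0.   0.4] q [-0.07  0.74  0.02  2.1  -0.05  0.29  1.46]
t 13.33 stopframe xyz [-0.1534  0.0973  0.1734] yawerr 0.0006 tilt [ 0.011 -0.001 -1.   ] F [-7.3  1.9  3.8] q [-0.07  0.75  0.02  2.09 -0.05  0.31  1.46]
```

```bash
python3 -m creep '{"linear":[[-0.05,0,0],[-0.04,0,0],[0,0,0],[0,0,0]],"yaw":[0,0,0,0]}' >/dev/null
python3 st.py
python3 -m creep '{"linear":[[-0.04,0,0],[-0.03,0,0],[0,0,0],[0,0,0]],"yaw":[0,0,0,0]}' >/dev/null
python3 st.py
```

```text
t 13.67 stopframe xyz [-0.1454  0.0971  0.1731] yawerr 0.0018 tilt [ 0.014 -0.001 -1.   ] F [-8.9  0.9  4.4] q [-0.07  0.75  0.02  2.07 -0.04  0.33  1.46]
t 14.0 stopframe xyz [-0.1426  0.0971  0.1727] yawerr 0.002 tilt [ 0.026 -0.002 -1.   ] F [-15.    2.2  11.2] q [-0.07  0.76  0.02  2.06 -0.04  0.35  1.46]
```

```bash
python3 -m creep '{"linear":[[-0.04,0,0],[-0.03,0,0],[0,0,0],[0,0,0]],"yaw":[0,0,0,0]}' >/dev/null
python3 st.py
python3 -m creep '{"linear":[[-0.03,0,0],[-0.02,0,0],[0,0,0],[0,0,0]],"yaw":[0,0,0,0]}' >/dev/null
python3 st.py
```

```text
t 14.33 stopframe xyz [-0.1404  0.0971  0.1721] yawerr 0.0023 tilt [ 0.04  -0.003 -0.999] F [-24.6   2.7  18.5] q [-0.06  0.76  0.02  2.05 -0.04  0.37  1.47]
t 14.67 stopframe xyz [-0.1389  0.0971  0.1718] yawerr 0.0025 tilt [ 0.05  -0.004 -0.999] F [-31.4   3.   25.2] q [-0.06  0.76  0.02  2.05 -0.04  0.38  1.47]
```

```bash
python3 -m creep '{"linear":[[0.2,0,0],[0.25,0,0],[0.2,0,-0.1],[0,0.1,-0.2],[0,0.3,0],[0,0.3,0],[0,0.3,0],[0,0.3,0]],"yaw":[0,0,0,0,0,0,0,0]}' >/dev/null
python3 -m creep '{"linear":[[0,0.3,0],[0,0.3,0],[0,0.3,0],[-0.1,0,0],[-0.3,0,0],[-0.3,0,0],[-0.3,0,0],[0,0,0]],"yaw":[0,0,0,0,0,0,0,0]}' >/dev/null
python3 st.py;  python3 - <<'E'
from h import *
ps=np.array([.7062,-.1265,-.0994]);t=world(ps,[(-.042,.082,0)])[0];pt=[t[0],t[1],ps[2]]
i=read_camera("top")[:,:,::-1].copy();j=i.copy();draw("top",j,pt,CAR,(0,255,0));draw("top",j,ps,STOP[:2],(0,0,255))
f=lambda q:cv2.resize(q[130:205,250:340],(400,333),interpolation=cv2.INTER_CUBIC)
cv2.imwrite("pics/c6.png",np.hstack([f(i),f(j)]))
E
```

```text
t 16.0 stopframe xyz [-0.0803  0.3163  0.2051] yawerr -0.0011 tilt [-0.011  0.001 -1.   ] F [ 0.5 -0.2 -0.2] q [-0.42  0.79  0.09  1.81 -0.12  0.54  1.22]
```

View pics/c6.png

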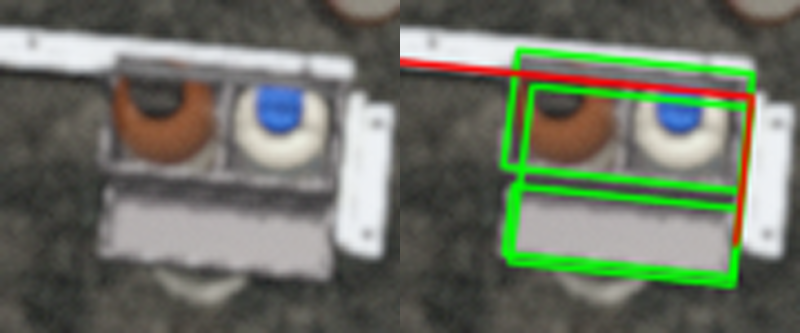

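```bash
python3 -m creep '{"linear":[[-0.1,0,0.1],[-0.05,0,0.1],[0,0,0.1],[0,-0.2,0],[0,-0.2,0],[0,-0.2,0],[0,-0.08,0],[0,0,0]],"yaw":[0,0,0,0,0,0,0,0]}' >/dev/null
python3 st.py
python3 -m creep '{"linear":[[0,-0.05,0],[0,-0.05,0],[0,0,0],[0,0,0]],"yaw":[0,0,0,0]}' >/dev/null
python3 st.py
```

```text
t 16.72 stopframe xyz [-0.0725  0.2465  0.1726] yawerr -0.0013 tilt [ 0.002 -0.003 -1.   ] F [-0.8  0.3 -0.1] q [-0.3   0.82  0.07  1.85 -0.11  0.48  1.31]
t 17.05 stopframe xyz [-0.072   0.2409  0.1737] yawerr 0.0037 tilt [-0.     0.001 -1.   ] F [0.8 0.4 1.1] q [-0.29  0.82  0.06  1.85 -0.1   0.48  1.32]
```

```bash
python3 -m creep '{"linear":[[0,-0.04,0],[0,-0.03,0],[0,0,0],[0,0,0]],"yaw":[0,0,0,0]}' >/dev/null
python3 st.py
python3 -m creep '{"linear":[[0,-0.04,0],[0,-0.03,0],[0,0,0],[0,0,0]],"yaw":[0,0,0,0]}' >/dev/null
python3 st.py
python3 -m creep '{"linear":[[0,-0.04,0],[0,-0.03,0],[0,0,0],[0,0,0]],"yaw":[0,0,0,0]}' >/dev/null
python3 st.py
```

```text
t 17.38 stopframe xyz [-0.0724  0.2389  0.1742] yawerr 0.0068 tilt [-0.001  0.007 -1.   ] F [ 0.1  8.8 -0.3] q [-0.28  0.82  0.06  1.85 -0.11  0.47  1.33]
t 17.72 stopframe xyz [-0.0735  0.2376  0.1747] yawerr 0.0102 tilt [ 0.     0.014 -1.   ] F [-1.8 18.4  4.2] q [-0.27  0.81  0.05  1.86 -0.11  0.47  1.34]
t 18.05 stopframe xyz [-0.0737  0.2365  0.175 ] yawerr 0.0143 tilt [-0.001  0.022 -1.   ] F [-2.  27.2  3.1] q [-0.27  0.81  0.04  1.86 -0.11  0.47  1.34]
```

```bash
python3 -m creep '{"linear":[[0,0.15,0],[0,0.25,0],[0,0.3,0],[0,0.3,-0.1],[0,0.3,-0.2],[0,0.3,-0.3],[0,0.2,-0.3],[0,0,0]],"yaw":[0,0,0,0,0,0,0,0]}' >/dev/null
python3 st.py;  python3 - <<'E'
from h import *
i=read_camera("top")[:,:,::-1].copy();j=read_camera("scene")[:,:,::-1].copy()
cv2.imwrite("pics/t7.png",i);cv2.imwrite("pics/s7.png",j)
a=cv2.resize(i[130:205,250:340],(480,400),interpolation=cv2.INTER_CUBIC);b=cv2.resize(j[145:235,235:320],None,fx=3.7,fy=3.7,interpolation=cv2.INTER_CUBIC)
o=np.zeros((400,800,3),np.uint8);o[:,:480]=a;o[:b.shape[0],480:480+b.shape[1]]=b;cv2.imwrite("pics/c7.png",o)
for t in ["vial_near","flask","tape","timer","boss"]:
    print(t,[(round(float(d['p']),2),np.round(d['bbox']).tolist()) for d in masks_of("top",t)[:1]])
E
```

```text
t 18.72 stopframe xyz [-0.0717  0.4076  0.27  ] yawerr 0.0114 tilt [-0.011  0.012 -1.   ] F [0.5 1.6 0.5] q [-0.53  0.75  0.12  1.68 -0.13  0.71  1.13]
vial_near [(0.38, [352.0, 217.0, 9.0, 11.0])]
flask [(0.54, [437.0, 237.0, 20.0, 19.0])]
tape [(0.47, [370.0, 250.0, 15.0, 16.0])]
timer [(0.7, [390.0, 232.0, 18.0, 18.0])]
boss [(0.45, [203.0, 249.0, 15.0, 19.0])]
```

View pics/c7.png

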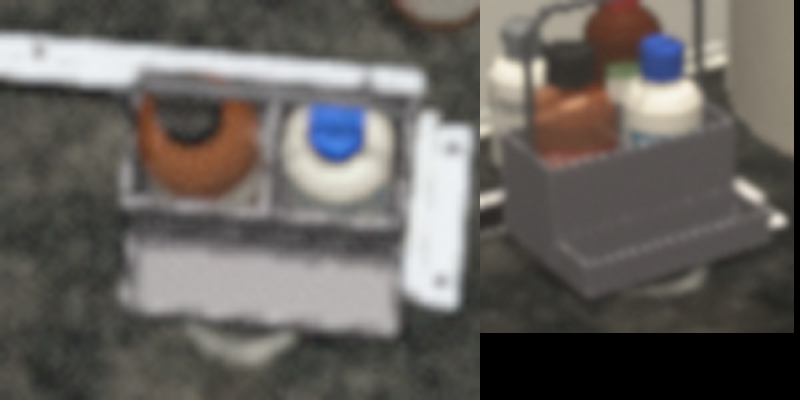

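```bash
python3 -m creep '{"linear":[[0.3,0,0],[0.3,0,0],[0.3,-0.1,0.1],[0.3,-0.3,0.2],[0,-0.35,0.2],[0,-0.35,0.1],[0,-0.35,0],[0,-0.35,0]],"yaw":[-0.003,-0.003,0,0,0,0,0,0]}' >/dev/null
python3 -m creep '{"linear":[[0,-0.35,0],[0,-0.35,0],[0,-0.3,0],[0,-0.2,0],[0,0,0.1],[0,0,0.1],[0,0,0.1],[0,0,0]],"yaw":[0,0,0,0,0,0,0,0]}' >/dev/null
python3 st.py
```

```text
t 20.4 stopframe xyz [-0.1854  0.1021  0.173 ] yawerr 0.0169 tilt [ 0.004  0.001 -1.   ] F [0.2 1.  0.1] q [-0.08  0.73  0.01  2.16 -0.04  0.25  1.46]
```

```bash
python3 -m creep '{"linear":[[0,-0.05,0],[-0.1,0,0],[-0.1,0,0],[-0.1,0,0],[-0.05,0,0],[-0.03,0,0],[0,0,0],[0,0,0]],"yaw":[0.008,0,0,0,0,0,0,0]}' >/dev/null
python3 st.py
python3 -m creep '{"linear":[[-0.05,0,0],[-0.05,0,0],[0,0,0],[0,0,0]],"yaw":[0,0,0,0]}' >/dev/null
python3 st.py
python3 -m creep '{"linear":[[-0.05,0,0],[-0.05,0,0],[0,0,0],[0,0,0]],"yaw":[0,0,0,0]}' >/dev/null
python3 st.py
```

```text
t 21.07 stopframe xyz [-0.1473  0.0961  0.1754] yawerr -0.0003 tilt [ 0.002  0.    -1.   ] F [-3.4  1.6  2.1] q [-0.06  0.75  0.02  2.08 -0.05  0.32  1.46]
t 21.4 stopframe xyz [-0.1439  0.0964  0.1745] yawerr 0.004 tilt [ 0.021 -0.001 -1.   ] F [-15.1   3.1  11.3] q [-0.06  0.75  0.02  2.07 -0.04  0.34  1.47]
t 21.73 stopframe xyz [-0.1402  0.0968  0.1734] yawerr 0.0041 tilt [ 0.039 -0.001 -0.999] F [-26.    5.5  18.8] q [-0.06  0.76  0.02  2.05 -0.04  0.37  1.47]
```

```bash
python3 -m creep '{"linear":[[0.2,0,0],[0.25,0,0],[0.2,0,-0.2],[0,0.1,-0.3],[0,0.3,-0.3],[0,0.3,-0.3],[0,0.3,-0.3],[0,0.3,-0.3]],"yaw":[0,0,0,0,0,0,0,0]}' >/dev/null
python3 -m creep '{"linear":[[0,0.35,0],[0,0.35,0],[0,0.35,0],[0,0.3,0],[0,0.2,0],[0,0,0]],"yaw":[0,0,0,0,0,0]}' >/dev/null
python3 st.py;  python3 - <<'E'
from h import *
i=read_camera("top")[:,:,::-1].copy();j=read_camera("scene")[:,:,::-1].copy()
cv2.imwrite("pics/t8.png",i);cv2.imwrite("pics/s8.png",j)
a=cv2.resize(i[130:205,250:340],(720,600),interpolation=cv2.INTER_CUBIC);cv2.imwrite("pics/c8.png",a)
E
```

```text
t 22.9 stopframe xyz [-0.1914  0.3851  0.3439] yawerr 0.0056 tilt [-0.004  0.006 -1.   ] F [-0.7  1.5  0.7] q [-0.59  0.53  0.08  1.91 -0.07  0.7   1.01]
```

View pics/c8.png

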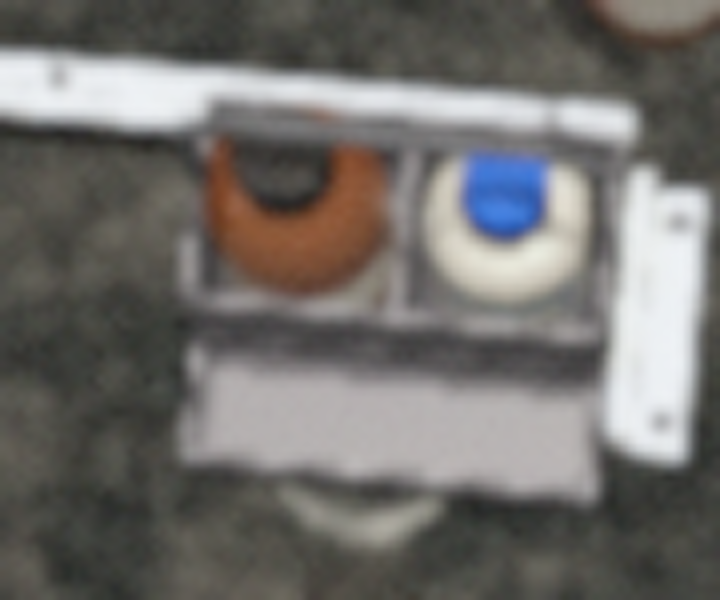

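```bash
python3 - <<'E'
from h import *
U=lambda x,y:np.array([250+(x+.5)/8-.5,130+(y+.5)/8-.5])
ob=[(U(210,102),(.042,.082,.09)),(U(625,150),(.042,-.082,.09)),(U(185,308),(-.042,.082,.09)),(U(605,338),(-.042,-.082,.09)),(U(180,462),(-.092,.082,.032)),(U(598,502),(-.092,-.082,.032))]
pc,r=fit([("top",)+o for o in ob],[.67,-.04,-.1])
st=[(U(632,170),(-.0,0,.03)),(U(605,435),(-.11,0,.03))]
ps=np.array([.7062,-.1265,-.0994]);c,s=np.cos(ps[2]),np.sin(ps[2]);d=pc[:2]-ps[:2]
print("in stop",c*d[0]+s*d[1],-s*d[0]+c*d[1],pc[2]-ps[2]);print(r.round(1).tolist())
E
```

```text
in stop -0.044605169518117785 0.08371950555109217 0.007576374483295054
[[-0.4, -0.6], [0.5, -1.7], [-0.5, 0.0], [0.3, 1.3], [0.6, 0.3], [-0.4, 0.2]]
```

```bash
python3 -c "from cell import *; print(sign_off())"
```

```text
the job is handed in; nothing more can be done
None
```

The carrier is parked upright against both rails and the job is handed in; the last image fit puts it within about 3 mm and 0.01 rad of the target, close to the camera's own accuracy, and the robot touches nothing.

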